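# Unhook a sterile bur pack and stock the station caddy

## Robot

A 6-joint arm with a two-finger parallel gripper is mounted at the origin on the work surface. World frame = base frame: x ahead of the robot, y to its left, z up, the work surface at z = 0. Lengths are in m, angles in degrees, forces in N, time in s.
With the tool pointing down it reaches from about 0.4 to 0.825 m from the base axis. Payload 7 kg.
Tool frame: the origin (TCP) lies at the very end of the fingers, on their centre line; the grasp point (between the pads) lies 19 mm behind it (ctrl.hold_point_z is the distance from the TCP to the grasp point, in m); z points along the fingers, y is the line along which they close (so a half turn about z gives the same grasp; the last joint's range is limited). The gripper opens to 88 mm and grips with 3 to 60 N. Pads are 19 mm wide; open, the fingers measure 130 mm over their backs; the gripper's body (78 mm by 193 mm) begins 47 mm behind the grasp point.
Start: joints at [-55.227, 20.546, 0.682, 0, -70.136, -16.507], TCP at [0.212, -0.641, 0.227] pointing down, gripper open.
Joint ranges: [-176.03, 176.03], [-82.01, 121.73], [-58.28, 71.71], [-173.87, 95.51], [-174.79, -0.11], [-173.66, 173.66]. Speed limits (degrees/s): [136.94, 136.94, 172.46, 180, 180, 180].

## Interface

Orientations are given as [roll, pitch, yaw] about the fixed x, y, z axes, in that order (R = Rz(yaw) Ry(pitch) Rx(roll)).
In Python, from plant import sensors, viewer, workorder, ctrl gives the robot as it stands.
- The arm moves only by the shell command python3 -m pendant 'ROWS'. ROWS is JSON, a list of rows, each a list of 3 entries, a list of its own where there are three numbers: the opening, from -1 (shut) to 1 (fully open), so that 0 is half open, then the shift along the tool's x, y, z in m, then the turn, a rotation vector about the tool's x, y, z in degrees. A call has 1 to 10 rows; each row is the pose to reach, as a shift and turn from the pose commanded when the call began, along the tool's axes at that moment; what a row does not reach only later rows make up. A row lasts 1/12 s, in which the tool goes at most 41.7 mm and 7.16 degrees, less where a joint would pass 70% of its speed; a pose out of reach is approached as far as the arm can. A call with a gripper value outside its range is refused whole. The fingers move at their own pace and stop on an object; the grip force is fixed at half the most. Time passes only in rows, so rows that repeat a pose let the fingers close. It gives the time, the measured TCP pose, the force, the opening and the grip force at its end, in the units of the state.
- sensors.get_obs(): the state, without advancing time (a new reading comes with each control period).
- viewer.snapshot(name): name is "side" or "top"; returns the picture (384x512x3 uint8, red, green, blue); there is no depth.
- viewer.camera_params(name): a dict with "fx", "fy", "cx", "cy" (pixels), "dist" ([k1, k2, p1, p2, k3] as OpenCV has them; the pictures are not rectified), "extrinsics" (4x4, takes a point from world to camera coordinates). Camera axes: x right, y up, looking along -z (the intrinsics and any distortion apply to the point x, -y, -z); pixel columns grow to the right and rows downward; lengths in m; the calibration is good to about 2 mm. A picture is of the moment at which its call begins. camera_params takes no time and is no camera call.
- workorder.close_job(): hands the job in; it is judged then, once.
The state is a dict: "clock": time; "joint_pos": joint angles; "qvel": joint speeds; "tau": joint torques, N m; "tool_pos": TCP position; "orientation": TCP orientation; "force": force on the tool from outside, world axes, zero at the start; "moment": the same for the moment, N m; "opening": finger opening in m; "gripper_force": force on a finger pad.
Only numpy, scipy, OpenCV 4.12 (cv2) and the standard library are available. Lean on these libraries where they do the work, as an engineer would, in place of code of your own. Each camera call takes 0.05 s, during which the arm holds its last target. There are 200 camera calls.

## Task

Fetch the yellow bur pack for this drilling station: lift it just enough to clear its display peg's upturned tip as you slide it off, then stand it, hang tab up, in the empty narrow bay of the bench caddy and let go. It is a sterile pack, so be gentle: do not crush its clear shell, do not strain its tab on the peg, lower it in rather than dropping or ramming it, and leave the other packs and everything else as they are.

Things in the scene. Friction and masses are not known exactly. Their poses are not given: they have to be found in the camera images.
- yellow_pack: The pack to fetch: clear hard clamshell 14 mm thick (x), 50 mm wide (y), 75 mm tall (z) with a bright yellow card and three burs inside, topped by a yellow hang tab 3 mm thick (mid-thickness), 50 mm wide, 25 mm high (100 mm in all). Origin: centre of its underside; z up, -x towards its peg's free tip. About 45 g. Hangs on any one of the three pegs and can swing.
- yellow_pack_grip (a point): Middle of the yellow clamshell, 64 mm above its underside: grip here from above, across the 50 mm width on its narrow sides, the peg passing between the fingers. The shell is crushed if each finger presses with more than about 45 N; 20 to 25 N holds it well.
- yellow_pack_hole (a point): Middle of the upper edge of the yellow pack's hang hole, 94 mm above its underside, where it rests on the peg. The hole is 16 mm wide and 16 mm high, upper corners cut off. The tab is spoiled if pack and rack press on each other with more than about 10 N (the pack weighs about 0.5 N).
- rack: Fixed chrome countertop display rack, 360 mm wide (y), base plate 6 mm high from x = -90 to 40 mm, posts and rail up to 196 mm. Origin: on the table under the rail; -x is the way the pegs point. Three pegs at y = -110, 0, 110 mm; the packs start hanging 45 to 62 mm in front of the rail.
- peg_end (a point): On the rack's middle peg, where its level part ends: on its axis, 185 mm above the table, 87 mm in front (-x) of the rail. All three pegs are alike: level 4 mm wire whose end there turns up steeply, reaching 5 mm further out (-x) and 5 mm above the level wire's top. To slide off, a pack must be raised over 5 mm but under 12 mm (then its hole's lower edge meets the peg).
- blue_pack: Same pack with a blue card, on another peg; leave it hanging.
- red_pack: Same pack with a red card, on another peg; leave it hanging.
- caddy: Fixed grey-blue bench caddy, 110 mm (x) by 150 mm (y), walls 36 mm high, 3 mm thick, floor 4 mm thick. Origin: centre of its underside. Along its +x side lie the empty narrow bay (towards +y) and a short cell with a yellow sponge (towards -y); the wide tray on its -x side holds sponges and pens, all below the rim.
- bay (a point): Centre of the floor of the caddy's empty narrow bay, 4 mm above the table, axes as the caddy's. The bay is 24 mm (x) by 85 mm (y), 32 mm deep, open above; the pack's 50 mm width goes along y, either way round. Released, the pack may stand or lean on the bay's wall. Set it down with less than 25 N.
- blade_box: Bystander: white and blue supply carton 75 x 125 x 50 mm; leave alone.
- saline: Bystander: closed bottle, 64 mm across, 170 mm tall; leave alone.
- steel_bowl: Bystander: steel bowl 100 mm across, 45 mm high; leave alone.
- marker: Bystander: white marker pen with black cap, 133 mm long, lying; leave alone.
- forceps: Bystander: steel tissue forceps 125 mm long, lying; leave alone.

How it is judged:
By the outcome, as a careful person would: the job done as asked, in the order asked, and still so for the second after the job is handed in, with the robot touching nothing.
It also fails if it takes over 61 s, if anything falls off the work surface, if the arm or the gripper's body presses on something with over 40 N, if the wrist force passes 120 N, or if a joint passes its speed limit or range.

## Working session

There is one attempt and no reset: what is moved stays moved. The work goes in short steps, Python scripts to look and compute and a shell command to move; the robot and the scene stay as the last step left them, time stands still between calls to the robot, and variables do not carry over. Pictures are saved under pics/ and viewed, at most 10 in all, crops included, and the job is handed in when it is done.

```bash
mkdir -p pics; ls; python3 - <<'E'
from plant import sensors, viewer, ctrl
import cv2
for n in("side","top"):
    cv2.imwrite(f"pics/{n}0.png",cv2.resize(viewer.snapshot(n)[:,:,::-1],(800,600),interpolation=cv2.INTER_CUBIC))
    print(viewer.camera_params(n))
print(sensors.get_obs(),ctrl.hold_point_z)
E
```

```text
pics
{'fx': 461.9034869001887, 'fy': 461.9034869001887, 'cx': 255.18084389878027, 'cy': 188.60359226879032, 'dist': array([-0.15211487,  0.        ,  0.        ,  0.        ,  0.        ]), 'extrinsics': array([[-0.72478704, -0.68869411, -0.01960002,  0.42510922],
       [ 0.47865241, -0.52379169,  0.70465178, -0.32666658],
       [-0.49555586,  0.50134088,  0.70928253, -1.08379236],
       [ 0.        ,  0.        ,  0.        ,  1.        ]])}
{'fx': 450.6901622014761, 'fy': 450.6901622014761, 'cx': 255.8483175714514, 'cy': 191.40844143806783, 'dist': array([-0.01109311,  0.        ,  0.        ,  0.        ,  0.        ]), 'extrinsics': array([[-0.01566673, -0.99983672,  0.00900441,  0.07071354],
       [ 0.9816595 , -0.01366942,  0.19015199, -0.56287312],
       [-0.18999786,  0.01181832,  0.98171337, -1.03026525],
       [ 0.        ,  0.        ,  0.        ,  1.        ]])}
{'clock': 0.1, 'joint_pos': array([-5.52250508e+01,  2.05876048e+01,  6.39376264e-01, -1.64186690e-02,
       -7.01369730e+01, -1.65080484e+01]), 'qvel': array([ 0.12556176, -0.05241532,  0.09373198,  0.06700109, -0.00198209,
        0.05616826]), 'tau': array([-2.06292149e-03, -5.84162807e+01,  2.93750113e+01,  7.01550543e+00,
        1.00937078e-02, -5.97693202e-05]), 'tool_pos': array([ 0.21141608, -0.64057528,  0.22572013]), 'orientation': array([ 1.79913924e+02, -9.41281779e-03, -1.61738682e+02]), 'force': array([ 0.54445717, -0.55519157, -0.74054343]), 'moment': array([0.00231079, 0.01657324, 0.01395541]), 'gripper_force': 0.0, 'opening': 0.08743190338025442} 0.0188
```

View pics/side0.png

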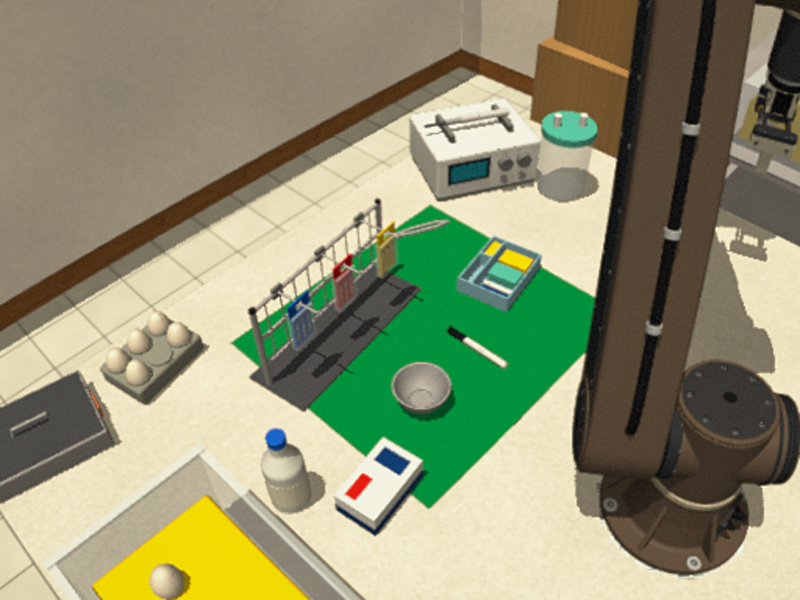

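View pics/top0.png

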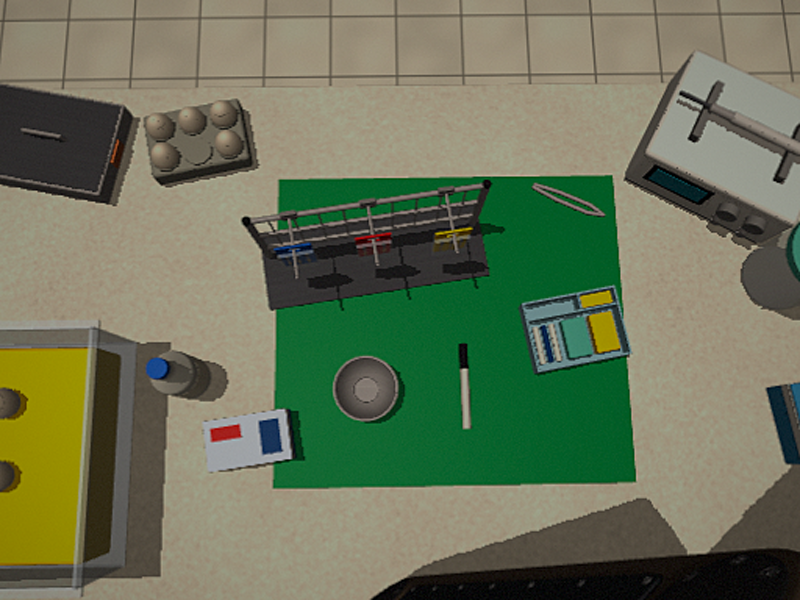

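Side view: the yellow pack hangs on the peg at about (387,250), nearest the forceps. The caddy is at (498,272) and its empty bay is at (480,255). In the top view, the yellow pack is at (453,238), the caddy at (575,330) and its bay at (552,308). I'll enlarge these areas.

```bash
python3 - <<'E'
from plant import viewer
import cv2
t=viewer.snapshot("top")[:,:,::-1]; s=viewer.snapshot("side")[:,:,::-1]
# top crop: cols 150-410 rows 110-245 ; side crop: cols 155-355, rows 120-270
cv2.imwrite("pics/t1.png",cv2.resize(t[110:245,240:410],(0,0),fx=4.4,fy=4.4,interpolation=cv2.INTER_CUBIC))
cv2.imwrite("pics/s1.png",cv2.resize(s[120:220,215:350],(0,0),fx=5.8,fy=5.8,interpolation=cv2.INTER_CUBIC))
E
```

```text
(no output)
```

View pics/t1.png

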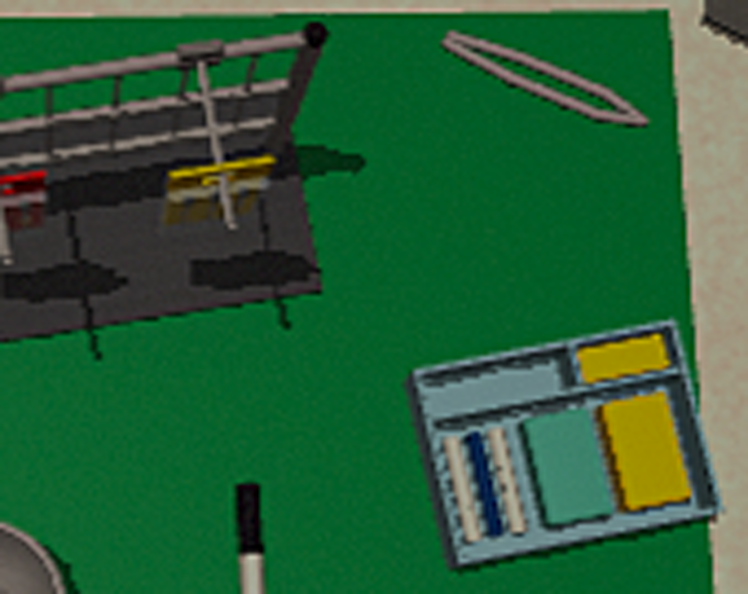

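View pics/s1.png

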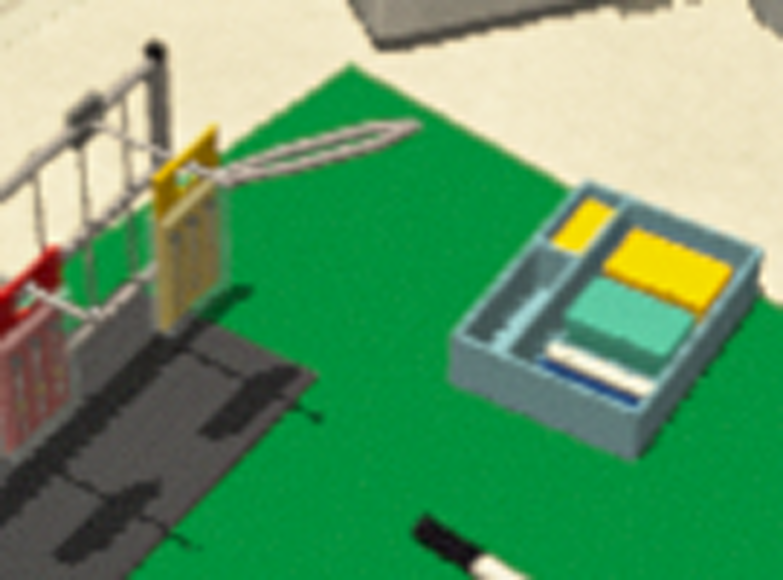

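```bash
cat > h.py <<'E'
import numpy as np, cv2
from plant import viewer, sensors
from scipy.optimize import least_squares
def proj(n,P):
    c=viewer.camera_params(n); E=c['extrinsics']
    K=np.array([[c['fx'],0,c['cx']],[0,c['fy'],c['cy']],[0,0,1]])
    p=(np.atleast_2d(P)@E[:3,:3].T+E[:3,3])*[1,-1,-1]
    return cv2.projectPoints(p,np.zeros(3),np.zeros(3),K,c['dist'])[0][:,0]
F={'t':('top',4.4,240,110),'s':('side',5.8,215,120),'T':('top',1.5625,0,0),'S':('side',1.5625,0,0)}
def pix(k,x,y): n,f,u,v=F[k]; return n,np.array([(x+.5)/f-.5+u,(y+.5)/f-.5+v])
def T(q,L):
    c,s=np.cos(q[2]),np.sin(q[2]); L=np.atleast_2d(L)
    return np.c_[q[0]+c*L[:,0]-s*L[:,1],q[1]+s*L[:,0]+c*L[:,1],L[:,2]]
def fit(obs,q0):
    o=[(pix(*a),np.array(L)) for a,L in obs]
    f=lambda q:np.concatenate([(proj(n,T(q,L))[0]-uv) for (n,uv),L in o])
    r=least_squares(f,q0,loss='soft_l1'); print(np.round(r.x[:2],4),np.degrees(r.x[2]).round(2)); print(np.round(f(r.x).reshape(-1,2),1).tolist()); return r.x
E
python3 - <<'E'
from h import *
r=fit([(('t',320,291),(-.09,-.18,.006)),(('s',315,376),(-.09,-.18,.006)),(('T',270,308),(-.09,.18,.006)),(('S',305,410),(-.09,.18,.006)),
 (('t',233,226),(-.092,-.11,.191)),(('s',97,318),(-.092,0,.191)),(('T',377,263),(-.092,0,.191)),(('t',203,62),(0,-.11,.185))],[.7,0,.15])
c=fit([(('t',412,375),(.055,.075,.036)),(('t',672,322),(.055,-.075,.036)),(('t',718,512),(-.055,-.075,.036)),(('t',455,565),(-.055,.075,.036)),
 (('s',455,340),(.055,.075,.036)),(('s',588,182),(.055,-.075,.036)),(('s',765,255),(-.055,-.075,.036)),(('s',637,412),(-.055,.075,.036))],[.55,-.2,.15])
p=fit([(('t',170,173),(0,.025,.193)),(('t',275,158),(0,-.025,.193)),(('s',155,180),(0,.025,.193)),(('s',215,127),(0,-.025,.193))],[.7,-.1,.15])
print('peg end R',T(r,(-.087,-.11,.185)),'pack in rack', [(T([0,0,-r[2]],[p[0]-r[0],p[1]-r[1],0]))])
print('bay',T(c,(.04,.0295,.004)))
E
```

```text
[0.6748 0.106 ] 8.06
[[1.2, 0.2], [-0.5, -0.5], [-0.5, 0.6], [-3.0, 0.2], [0.4, 1.3], [-1.6, -0.8], [0.7, 1.9], [-0.2, -1.2]]
[ 0.5155 -0.2109] 10.19
[[0.1, -0.1], [0.3, 0.5], [1.1, 1.0], [0.6, 0.9], [-1.9, -0.1], [-1.5, -0.1], [-1.1, -0.5], [-1.0, 1.3]]
[ 0.6305 -0.0117] 7.41
[[0.9, 0.5], [0.1, 0.7], [-1.7, 0.1], [-1.1, -0.4]]
peg end R [[ 0.60410039 -0.01513947  0.185     ]] pack in rack [array([[-0.06034472, -0.11033201,  0.        ]])]
bay [[ 0.54964752 -0.17482732  0.004     ]]
```

```bash
cat >> h.py <<'E'
from scipy.spatial.transform import Rotation as Ro
def go(pos,yaw):
    o=sensors.get_obs(); R=Ro.from_euler('xyz',o['orientation'],degrees=True); G=Ro.from_euler('xyz',[180,0,yaw],degrees=True)
    print('t',round(o['clock'],2),'tcp',o['tool_pos'].round(4),o['orientation'].round(2),'F',o['force'].round(1),'open',round(o['opening'],4),'gf',round(o['gripper_force'],1))
    print('shift mm',(R.inv().apply(np.array(pos)-o['tool_pos'])*1000).round(1),'turn',(R.inv()*G).as_rotvec(degrees=True).round(2))
E
python3 -c "
from h import *
go([.6305,-.0117,.23],-172.2)"
```

```text
t 0.2 tcp [ 0.2115 -0.6407  0.226 ] [ 1.7994e+02 -1.0000e-02 -1.6174e+02] F [ 0.3 -0.2 -0.6] open 0.0876 gf 0.0
shift mm [-595.1  466.    -3.6] turn [ 6.000e-02 -1.000e-02  1.046e+01]
```

```bash
python3 -m pendant '[[1,[-30,23,0],[0,0,1]]]' --help >/dev/null 2>&1; python3 -m pendant '[[1,[-0.015,0.012,-0.001],[0,0,0.5]],[1,[-0.04,0.031,-0.002],[0,0,1.5]],[1,[-0.07,0.055,-0.004],[0,0,3]],[1,[-0.1,0.078,-0.004],[0,0,4]],[1,[-0.13,0.102,-0.004],[0,0,5]],[1,[-0.16,0.125,-0.004],[0,0,6]],[1,[-0.19,0.149,-0.004],[0,0,7]],[1,[-0.22,0.172,-0.004],[0,0,8]],[1,[-0.25,0.196,-0.004],[0,0,9]],[1,[-0.28,0.219,-0.004],[0,0,10]]]'; python3 -c "
from h import *
go([.6305,-.0117,.23],-172.2)"
```

```text
clock: 1.03
tool_pos: [0.4093, -0.3435, 0.2307]
orientation: [-180.0, 0.0, -171.8]
force: [0.8, -0.0, -0.5]
opening: 0.0875
gripper_force: 0.0
t 1.03 tcp [ 0.4093 -0.3435  0.2307] [-1.8000e+02  2.0000e-02 -1.7179e+02] F [ 0.8 -0.  -0.5] open 0.0875 gf 0.0
shift mm [-266.3  296.8    0.8] turn [-0.    0.02  0.41]
```

```bash
python3 -m pendant '[[1,[-0.025,0.028,0],[0,0,0.4]],[1,[-0.05,0.056,0],[0,0,0.4]],[1,[-0.075,0.084,0],[0,0,0.4]],[1,[-0.1,0.111,0],[0,0,0.4]],[1,[-0.125,0.139,0],[0,0,0.4]],[1,[-0.15,0.167,0],[0,0,0.4]],[1,[-0.175,0.195,0],[0,0,0.4]],[1,[-0.2,0.223,0],[0,0,0.4]],[1,[-0.215,0.24,0],[0,0,0.4]],[1,[-0.225,0.25,0],[0,0,0.4]]]'; python3 -m pendant '[[1,[0,0,0],[0,0,0]],[1,[0,0,0],[0,0,0]],[1,[0,0,0],[0,0,0]]]';  python3 -c "
from h import *
go([.6305,-.0117,.23],-172.2)"
```

```text
clock: 1.87
tool_pos: [0.5966, -0.063, 0.2301]
orientation: [180.0, -0.0, -172.0]
force: [0.5, -0.1, -1.4]
opening: 0.0876
gripper_force: 0.0
clock: 2.12
tool_pos: [0.595, -0.0661, 0.2304]
orientation: [-180.0, -0.0, -172.2]
force: [-0.9, -0.2, -0.2]
opening: 0.0876
gripper_force: 0.0
t 2.12 tcp [ 0.595  -0.0661  0.2304] [-1.8000e+02 -4.0000e-02 -1.7216e+02] F [-0.9 -0.2 -0.2] open 0.0876 gf 0.0
shift mm [-42.6  49.1   0.4] turn [-0.   -0.04  0.04]
```

```bash
python3 -m pendant '[[1,[-0.01,0.011,0],[0,0,0]],[1,[-0.022,0.025,0],[0,0,0]],[1,[-0.033,0.038,0],[0,0,0]],[1,[-0.0426,0.0491,0],[0,0,0]],[1,[-0.0426,0.0491,0],[0,0,0]],[1,[-0.0426,0.0491,0],[0,0,0]],[1,[-0.0426,0.0491,0],[0,0,0]]]';  python3 -c "
from h import *
go([.6305,-.0117,.138],-172.2)
t=viewer.snapshot('top')[:,:,::-1]; s=viewer.snapshot('side')[:,:,::-1]
a=cv2.resize(s[90:200,190:300],(600,600),interpolation=cv2.INTER_CUBIC)
cv2.imwrite('pics/s2.png',a)"
```

```text
clock: 2.7
tool_pos: [0.631, -0.0106, 0.2302]
orientation: [-180.0, -0.0, -172.1]
force: [0.5, -1.3, -0.0]
opening: 0.0876
gripper_force: 0.0
t 2.7 tcp [ 0.631  -0.0106  0.2302] [-1.800e+02 -4.000e-02 -1.721e+02] F [ 0.5 -1.3 -0. ] open 0.0876 gf 0.0
shift mm [ 0.6 -1.  92.2] turn [-0.   -0.04  0.1 ]
```

View pics/s2.png

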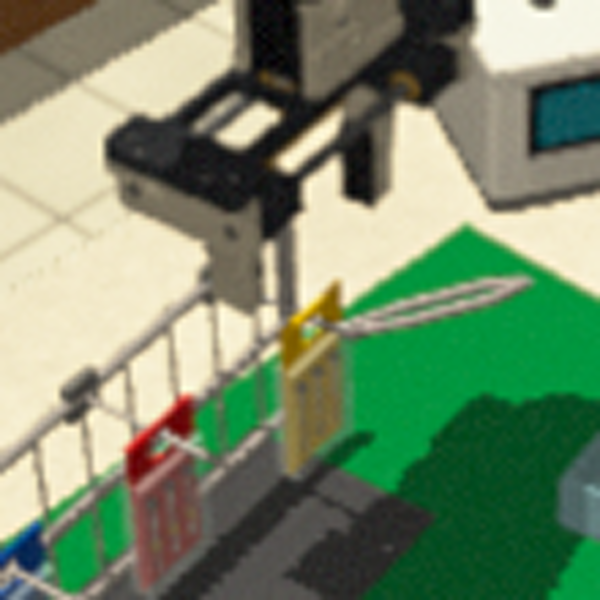

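Side crop: the gripper is above the yellow pack, with fingertips at about (235,310) and (362,205) and the tab's top corners at (287,323) and (340,283). I'll compare these with the projections.

```bash
python3 - <<'E'
from h import *
q=np.array([.631,-.0106,np.radians(7.9)])
f=600/110
for L in [(0,.044,.2302),(0,.065,.2302),(0,-.044,.2302),(0,-.065,.2302),(-.0095,.065,.2302),(0,0,.2302),(0,.025,.193),(0,-.025,.193)]:
    print(L,((proj('side',T(q,L))[0]-[190,90]+.5)*f).round(0))
E
```

```text
(0, 0.044, 0.2302) [244. 297.]
(0, 0.065, 0.2302) [217. 321.]
(0, -0.044, 0.2302) [351. 205.]
(0, -0.065, 0.2302) [375. 184.]
(-0.0095, 0.065, 0.2302) [233. 328.]
(0, 0, 0.2302) [298. 250.]
(0, 0.025, 0.193) [271. 335.]
(0, -0.025, 0.193) [330. 282.]
```

Everything is consistent to within about 3 mm, so I'll descend.

```bash
python3 -m pendant '[[1,[0.001,-0.001,0.005],[0,0,0]],[1,[0.001,-0.0015,0.016],[0,0,0]],[1,[0.001,-0.0015,0.028],[0,0,0]],[1,[0.001,-0.0015,0.040],[0,0,0]],[1,[0.001,-0.0015,0.052],[0,0,0]],[1,[0.001,-0.0015,0.064],[0,0,0]],[1,[0.001,-0.0015,0.076],[0,0,0]],[1,[0.001,-0.0015,0.086],[0,0,0]],[1,[0.001,-0.0015,0.091],[0,0,0]],[1,[0.001,-0.0015,0.0915],[0,0,0]]]'; python3 -c "
from h import *
go([.630,-.0122,.138],-172.2)
s=viewer.snapshot('side')[:,:,::-1]
a=cv2.resize(s[90:200,190:300],(600,600),interpolation=cv2.INTER_CUBIC)
cv2.imwrite('pics/s3.png',a)"
```

```text
clock: 3.63
tool_pos: [0.6295, -0.0128, 0.1374]
orientation: [-180.0, -0.1, -172.1]
force: [0.7, -0.0, 0.1]
opening: 0.0876
gripper_force: 0.0
t 3.63 tcp [ 0.6295 -0.0128  0.1374] [-1.7999e+02 -1.4000e-01 -1.7214e+02] F [ 0.7 -0.   0.1] open 0.0876 gf 0.0
shift mm [-0.6  0.5 -0.6] turn [-0.01 -0.14  0.06]
```

View pics/s3.png

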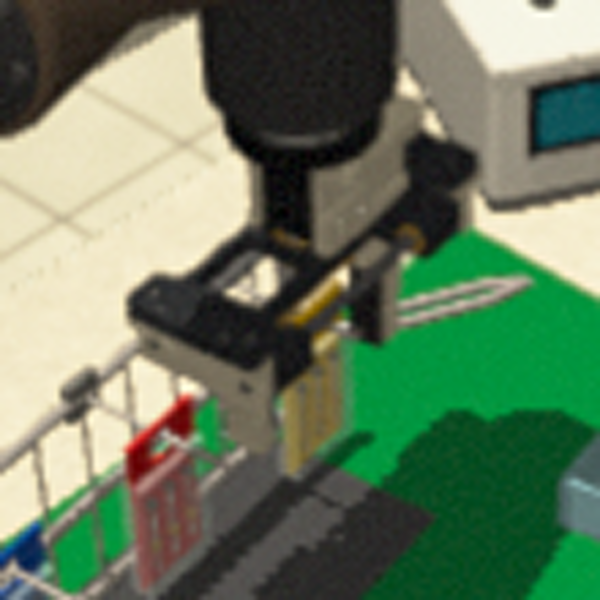

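The fingers straddle the pack with similar gaps on each side: the left finger edge is at about 277 with the pack at 287, and the pack edge at 345 with the right finger at 357. Closing now.

```bash
python3 -m pendant '[[0.6,[0,0,0],[0,0,0]],[0.4,[0,0,0],[0,0,0]],[0.3,[0,0,0],[0,0,0]],[0.24,[0,0,0],[0,0,0]],[0.2,[0,0,0],[0,0,0]],[0.17,[0,0,0],[0,0,0]],[0.14,[0,0,0],[0,0,0]],[0.1,[0,0,0],[0,0,0]],[0,[0,0,0],[0,0,0]],[0,[0,0,0],[0,0,0]]]';python3 -m pendant '[[0,[0,0,0],[0,0,0]],[0,[0,0,0],[0,0,0]],[0,[0,0,0],[0,0,0]],[0,[0,0,0],[0,0,0]]]'
```

```text
clock: 4.52
tool_pos: [0.6302, -0.0127, 0.1391]
orientation: [-180.0, 0.0, -172.1]
force: [-0.9, 0.7, 0.8]
opening: 0.0497
gripper_force: 30.0
clock: 4.85
tool_pos: [0.6302, -0.0127, 0.1391]
orientation: [-180.0, 0.0, -172.1]
force: [0.2, -0.3, 1.7]
opening: 0.0498
gripper_force: 30.0
```

```bash
python3 -m pendant '[[0,[0,0,-0.001],[0,0,0]],[0,[0,0,-0.003],[0,0,0]],[0,[0,0,-0.005],[0,0,0]],[0,[0,0,-0.007],[0,0,0]],[0,[0,0,-0.008],[0,0,0]],[0,[0,0,-0.0085],[0,0,0]],[0,[0,0,-0.0085],[0,0,0]],[0,[0,0,-0.0085],[0,0,0]]]'; python3 -c "
from h import *
for i in range(3): print(sensors.get_obs()['tool_pos'],viewer.snapshot('side')[0,0,0])
s=viewer.snapshot('side')[:,:,::-1]
a=cv2.resize(s[110:180,220:290],(800,800),interpolation=cv2.INTER_CUBIC)[100:700]
cv2.imwrite('pics/s4.png',a)"
```

```text
clock: 5.52
tool_pos: [0.6302, -0.0127, 0.1476]
orientation: [180.0, 0.0, -172.1]
force: [0.1, 0.3, -0.8]
opening: 0.0497
gripper_force: 30.0
[ 0.63017646 -0.01266314  0.14755136] 147
[ 0.63015343 -0.01262241  0.14749177] 149
[ 0.63011088 -0.01266192  0.14744769] 151
```

View pics/s4.png

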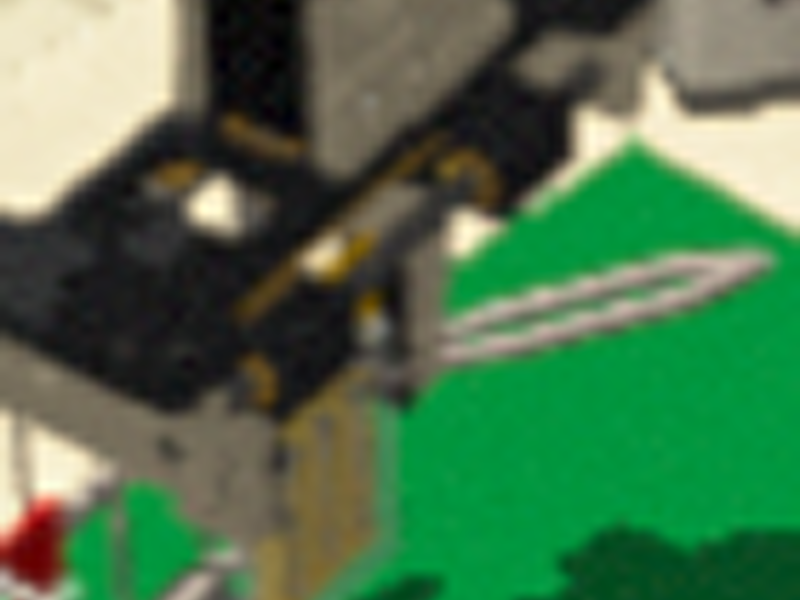

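The crop shows the pack lifted with the gripper, and the measured force is near zero. I'll slide it outward in steps while watching the force.

```bash
python3 -m pendant '[[0,[0.002,0,0],[0,0,0]],[0,[0.005,0,0],[0,0,0]],[0,[0.009,0,0],[0,0,0]],[0,[0.013,0,0],[0,0,0]],[0,[0.017,0,0],[0,0,0]],[0,[0.02,0,0],[0,0,0]]]'; python3 -m pendant '[[0,[0.003,0,0],[0,0,0]],[0,[0.006,0,0],[0,0,0]],[0,[0.009,0,0],[0,0,0]],[0,[0.012,0,0],[0,0,0]]]';
```

```text
clock: 6.22
tool_pos: [0.6097, -0.0155, 0.1477]
orientation: [180.0, -0.0, -172.1]
force: [0.2, 0.1, -0.5]
opening: 0.0496
gripper_force: 30.0
clock: 6.55
tool_pos: [0.5982, -0.0171, 0.1476]
orientation: [180.0, 0.0, -172.1]
force: [0.9, -0.6, -0.3]
opening: 0.0496
gripper_force: 30.0
```

```bash
python3 -m pendant '[[0,[0.003,0,0],[0,0,0]],[0,[0.006,0,0],[0,0,0]],[0,[0.009,0,0],[0,0,0]],[0,[0.012,0,0],[0,0,0]],[0,[0.015,0,0],[0,0,0]],[0,[0.018,0,0],[0,0,0]]]'; python3 -m pendant '[[0,[0.005,0,0],[0,0,0]],[0,[0.01,0,0],[0,0,0]],[0,[0.02,0,0],[0,0,0]],[0,[0.03,0,0],[0,0,0]],[0,[0.04,0,0],[0,0,0]],[0,[0.04,0,0],[0,0,0]],[0,[0.04,0,0],[0,0,0]]]'; python3 -c "
from h import *
go([.5496,-.1748,.13],-169.8)
s=viewer.snapshot('side')[:,:,::-1]
a=cv2.resize(s[100:220,200:360],(800,600),interpolation=cv2.INTER_CUBIC)
cv2.imwrite('pics/s5.png',a)"
```

```text
clock: 7.05
tool_pos: [0.5804, -0.0195, 0.1476]
orientation: [180.0, 0.0, -172.1]
force: [0.5, -0.2, -0.3]
opening: 0.0496
gripper_force: 30.0
clock: 7.63
tool_pos: [0.5405, -0.0251, 0.148]
orientation: [180.0, 0.0, -172.1]
force: [0.6, -0.6, 0.2]
opening: 0.0499
gripper_force: 30.0
t 7.63 tcp [ 0.5405 -0.0251  0.148 ] [ 1.8000e+02  4.0000e-02 -1.7212e+02] F [ 0.6 -0.6  0.2] open 0.0499 gf 30.0
shift mm [  11.5 -149.6   18. ] turn [ 0.    0.04 -2.32]
```

View pics/s5.png

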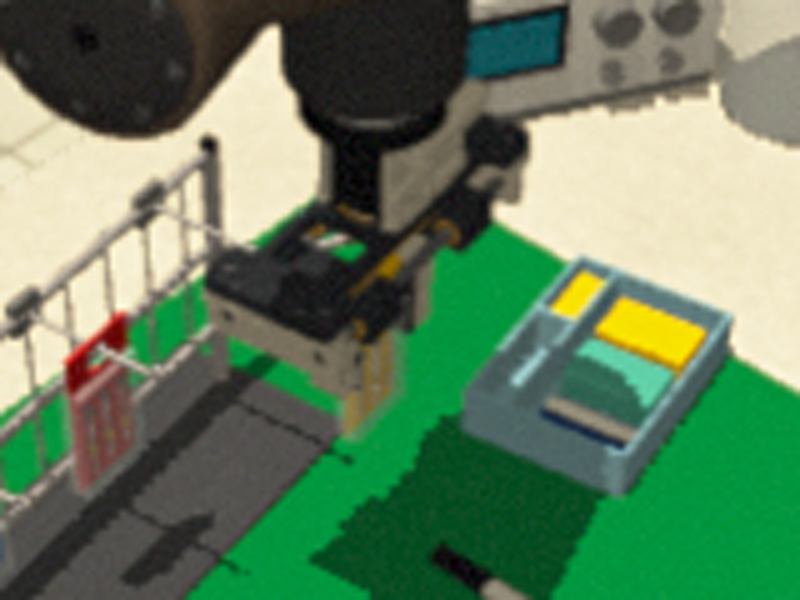

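The pack is free of the peg and vertical, with its bottom at about (370,430). The red pack is undisturbed. Next I'll carry it over the bay.

```bash
python3 -m pendant '[[0,[0.001,-0.007,0],[0,0,0]],[0,[0.003,-0.025,0.003],[0,0,-0.5]],[0,[0.004,-0.047,0.007],[0,0,-1]],[0,[0.006,-0.07,0.012],[0,0,-1.5]],[0,[0.007,-0.092,0.016],[0,0,-2]],[0,[0.009,-0.115,0.018],[0,0,-2.3]],[0,[0.01,-0.133,0.018],[0,0,-2.3]],[0,[0.0115,-0.145,0.018],[0,0,-2.3]],[0,[0.0115,-0.15,0.018],[0,0,-2.3]],[0,[0.0115,-0.15,0.018],[0,0,-2.3]]]'; python3 -m pendant '[[0,[0,0,0],[0,0,0]],[0,[0,0,0.004],[0,0,0]],[0,[0,0,0.013],[0,0,0]],[0,[0,0,0.022],[0,0,0]],[0,[0,0,0.03],[0,0,0]],[0,[0,0,0.034],[0,0,0]],[0,[0,0,0.034],[0,0,0]],[0,[0,0,0.034],[0,0,0]]]'; python3 -c "
from h import *
go([.5496,-.1748,.05],-169.8)
s=viewer.snapshot('side')[:,:,::-1];t=viewer.snapshot('top')[:,:,::-1]
a=cv2.resize(s[130:210,270:360],(675,600),interpolation=cv2.INTER_CUBIC)
cv2.imwrite('pics/s6.png',a)
cv2.imwrite('pics/t6.png',cv2.resize(t[150:250,300:420],(720,600),interpolation=cv2.INTER_CUBIC))
"
```

```text
clock: 8.52
tool_pos: [0.5503, -0.1761, 0.1294]
orientation: [-180.0, -0.0, -169.9]
force: [0.0, 1.2, -0.9]
opening: 0.0502
gripper_force: 30.0
clock: 9.18
tool_pos: [0.55, -0.175, 0.0951]
orientation: [180.0, -0.1, -169.8]
force: [-0.9, -0.8, -0.1]
opening: 0.0506
gripper_force: 30.0
t 9.18 tcp [ 0.55   -0.175   0.0951] [ 1.8000e+02 -6.0000e-02 -1.6982e+02] F [-0.9 -0.8 -0.1] open 0.0506 gf 30.0
shift mm [ 0.3  0.3 45.1] turn [ 0.   -0.06 -0.02]
```

View pics/s6.png

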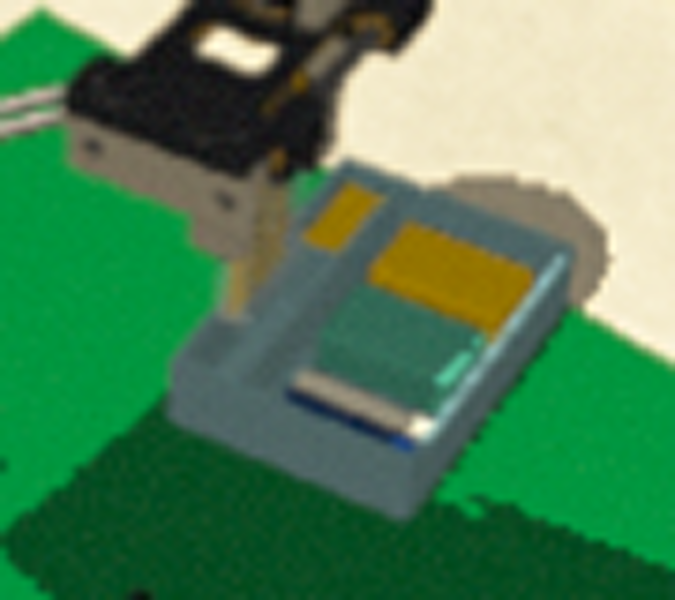

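The crop shows the pack over the bay, with its lower near edge at about (220–248, 315). I'll check this against the projections.

```bash
python3 - <<'E'
from h import *
f=7.5
P=lambda q,L:((proj('side',T(q,L))-[270,130]+.5)*f).round(0).tolist()
q=[.55,-.175,np.radians(10.2)]
print('pack bottom',P(q,[(.007,.025,.049),(-.007,.025,.049),(-.007,-.025,.049),(.007,-.025,.049)]))
print('card front',P(q,[(0,.025,.049),(0,-.025,.049)]))
c=[.5155,-.2109,np.radians(10.19)]
print('caddy rim',P(c,[(.055,.075,.036),(.055,-.075,.036),(-.055,-.075,.036),(-.055,.075,.036)]))
print('bay opening',P(c,[(.052,.072,.036),(.028,.072,.036),(.028,-.013,.036),(.052,-.013,.036)]))
E
```

```text
pack bottom [[206.0, 318.0], [236.0, 331.0], [295.0, 261.0], [266.0, 248.0]]
card front [[221.0, 325.0], [280.0, 254.0]]
caddy rim [[162.0, 365.0], [337.0, 160.0], [569.0, 252.0], [405.0, 469.0]]
bay opening [[172.0, 363.0], [224.0, 385.0], [324.0, 265.0], [274.0, 244.0]]
```

The pack and caddy show the same image offset (about +12 px), so they are aligned to within about 1 mm across the bay. I'll lower in stages.

```bash
python3 -m pendant '[[0,[0,0,0.003],[0,0,0]],[0,[0,0,0.007],[0,0,0]],[0,[0,0,0.01],[0,0,0]],[0,[0,0,0.012],[0,0,0]],[0,[0,0,0.014],[0,0,0]],[0,[0,0,0.016],[0,0,0]],[0,[0,0,0.018],[0,0,0]]]'; python3 -m pendant '[[0,[0,0,0.003],[0,0,0]],[0,[0,0,0.006],[0,0,0]],[0,[0,0,0.009],[0,0,0]],[0,[0,0,0.012],[0,0,0]],[0,[0,0,0.015],[0,0,0]],[0,[0,0,0.018],[0,0,0]],[0,[0,0,0.02],[0,0,0]],[0,[0,0,0.021],[0,0,0]],[0,[0,0,0.021],[0,0,0]]]'
```

```text
clock: 9.87
tool_pos: [0.5502, -0.1751, 0.0773]
orientation: [-180.0, -0.0, -169.8]
force: [0.5, -0.4, -0.6]
opening: 0.0497
gripper_force: 30.0
clock: 10.62
tool_pos: [0.5501, -0.1751, 0.0563]
orientation: [180.0, -0.0, -169.8]
force: [-0.2, 0.5, -0.7]
opening: 0.0496
gripper_force: 30.0
```

Now it's inside the bay with no contact force. I'll go down to touch the floor in 1 mm steps.

```bash
python3 -m pendant '[[0,[0,0,0.001],[0,0,0]],[0,[0,0,0.002],[0,0,0]],[0,[0,0,0.003],[0,0,0]],[0,[0,0,0.004],[0,0,0]],[0,[0,0,0.0045],[0,0,0]],[0,[0,0,0.0045],[0,0,0]]]'; python3 -m pendant '[[0,[0,0,0.0005],[0,0,0]],[0,[0,0,0.0005],[0,0,0]]]';python3 -m pendant '[[0,[0,0,0.0005],[0,0,0]],[0,[0,0,0.0005],[0,0,0]]]'
```

```text
clock: 11.12
tool_pos: [0.5501, -0.1751, 0.0519]
orientation: [180.0, -0.0, -169.8]
force: [-0.1, 0.1, 0.6]
opening: 0.0495
gripper_force: 30.0
clock: 11.28
tool_pos: [0.5502, -0.1751, 0.0515]
orientation: [180.0, -0.0, -169.8]
force: [-0.5, -0.3, -0.4]
opening: 0.0499
gripper_force: 30.0
clock: 11.45
tool_pos: [0.5502, -0.1751, 0.051]
orientation: [180.0, -0.0, -169.8]
force: [-0.2, -0.2, -0.7]
opening: 0.0498
gripper_force: 30.0
```

```bash
for i in 1 2 3; do python3 -m pendant '[[0,[0,0,0.0005],[0,0,0]],[0,[0,0,0.0005],[0,0,0]]]' | grep -E "tool_pos|force: \["; done
```

```text
tool_pos: [0.5501, -0.1751, 0.0505]
force: [-0.6, 0.1, -0.9]
tool_pos: [0.5503, -0.1751, 0.0503]
force: [-0.9, 0.3, 2.9]
tool_pos: [0.5503, -0.1751, 0.0503]
force: [-2.4, 0.9, 6.3]
```

The pack is on the floor at 6 N. I'll ease off slightly, open gently, and then check.

```bash
python3 -m pendant '[[0,[0,0,-0.0008],[0,0,0]],[0,[0,0,-0.0008],[0,0,0]],[0.14,[0,0,-0.0008],[0,0,0]],[0.16,[0,0,-0.0008],[0,0,0]],[0.2,[0,0,-0.0008],[0,0,0]],[0.3,[0,0,-0.0008],[0,0,0]],[0.5,[0,0,-0.0008],[0,0,0]],[0.7,[0,0,-0.0008],[0,0,0]],[0.9,[0,0,-0.0008],[0,0,0]],[0.95,[0,0,-0.0008],[0,0,0]]]'; python3 -m pendant '[[0.95,[0,0,0],[0,0,0]],[0.95,[0,0,0],[0,0,0]],[0.95,[0,0,0],[0,0,0]],[0.95,[0,0,0],[0,0,0]]]'
```

```text
clock: 12.78
tool_pos: [0.5502, -0.1751, 0.0504]
orientation: [-180.0, 0.0, -169.8]
force: [-1.2, -0.6, -0.1]
opening: 0.0783
gripper_force: 0.0
clock: 13.12
tool_pos: [0.5502, -0.1751, 0.0504]
orientation: [180.0, -0.0, -169.8]
force: [-0.2, -0.3, -0.0]
opening: 0.0854
gripper_force: 0.0
```

```bash
python3 -m pendant '[[0.95,[0,0,-0.003],[0,0,0]],[0.95,[0,0,-0.01],[0,0,0]],[0.95,[0,0,-0.02],[0,0,0]],[0.95,[0,0,-0.032],[0,0,0]],[0.95,[0,0,-0.046],[0,0,0]],[0.95,[0,0,-0.06],[0,0,0]],[0.95,[0,0,-0.075],[0,0,0]],[0.95,[0,0,-0.09],[0,0,0]],[0.95,[0,0,-0.11],[0,0,0]],[0.95,[0,0,-0.13],[0,0,0]]]'; python3 -m pendant '[[0.95,[0.015,0,-0.01],[0,0,0]],[0.95,[0.035,0,-0.02],[0,0,0]],[0.95,[0.055,0,-0.02],[0,0,0]],[0.95,[0.07,0,-0.02],[0,0,0]],[0.95,[0.08,0,-0.02],[0,0,0]],[0.95,[0.08,0,-0.02],[0,0,0]],[0.95,[0.08,0,-0.02],[0,0,0]],[0.95,[0.08,0,-0.02],[0,0,0]]]'; python3 -c "
from h import *
s=viewer.snapshot('side')[:,:,::-1]
cv2.imwrite('pics/s7.png',cv2.resize(s[100:265,150:370],(800,600),interpolation=cv2.INTER_CUBIC))
"
```

```text
clock: 13.95
tool_pos: [0.55, -0.1752, 0.1823]
orientation: [-180.0, 0.0, -169.8]
force: [0.2, -0.9, -0.6]
opening: 0.0858
gripper_force: 0.0
clock: 14.62
tool_pos: [0.4722, -0.1893, 0.2008]
orientation: [-180.0, 0.0, -169.8]
force: [-0.1, 0.0, -0.1]
opening: 0.085
gripper_force: 0.0
```

View pics/s7.png

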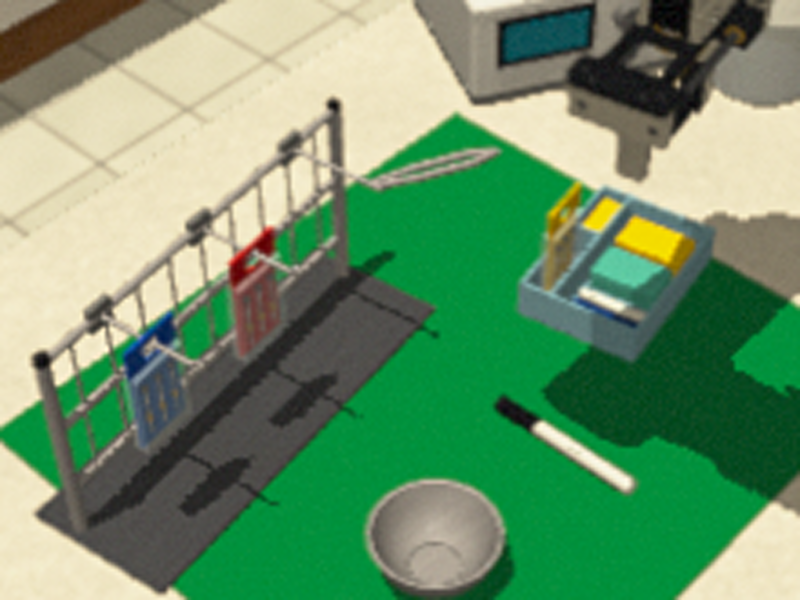

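The pack stands tab up in the bay at about (562,240). The blue and red packs still hang on their pegs and the gripper is clear, so I'm handing in.

```bash
python3 -c "
from plant import workorder
print(workorder.close_job())"
```

```text
the job is handed in; nothing more can be done
None
```

The yellow pack is standing tab up in the caddy's narrow bay, released and clear of the robot; the last picture shows the other packs still hanging, and the job was handed in at about 15 s.

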